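# Vent the square media bottle's screw cap for the steriliser

## Task

The empty bottles in the steel rack go into the steam steriliser next. Screw the cap of the tall square bottle fully home, until it is snug on its liner but not forced, then back it off half a turn so that steam can get in, and let go. Leave the bottle standing in its well and the other things where they are.

Things in the scene. Friction and masses are not known exactly. Their poses are not given: they have to be found in the camera images.
- bottle: the tall square bottle (the only square one): clear glass, about 0.45 kg, body 76 x 76 mm, 112 mm high, then shoulders sloping in to a neck 39 mm across at 139 mm. It stands loose in one of the rack's wells, which stop it from turning more than about 3 degrees. Origin: centre of its underside, on the rack's floor 4 mm above the table; z up the neck's axis, x and y square to its sides
- cap_top (a point): centre of the flat top of the square bottle's screw cap: ribbed blue plastic, 52 mm across, 28 mm high (its underside lies 28 mm below), pale tape strip on top like the others; below it only the narrower neck. About 0.18 m above the table. This point's axes do not turn with the cap. At the start the cap is 1/8 to 2/5 of a turn short of home; clockwise from above screws it down, 4 mm a turn
- cap_liner (a point): centre of the soft silicone liner on the bottle's rim, inside the cap, 4 mm below the cap's top when home; it does not turn. Free turning takes about 0.1 N m; once home the torque climbs about 3 N m per radian: snug at 0.5 to 0.9 N m, liner crushed beyond about 1.4 N m. Let go while snug, the cap springs back to where it just met the liner (10 to 17 degrees); elsewhere it stays as left
- rack: stainless-steel bottle rack, fixed to the bench, 108 x 316 mm, with a floor 4 mm thick and a punched top sheet at 66 to 74 mm above the table with three wells 80 mm square in a row along the rack's y, 100 mm apart; a low bar handle at each end reaches to 102 mm. Origin: centre of its underside on the table
- bottle_round: round clear-glass bottle in another well of the rack, 70 mm across and 138 mm high with the same kind of cap and tape; not to be touched. Origin: centre of its underside
- bottle_small: small round clear-glass bottle in another well of the rack, 56 mm across and 105 mm high with the same kind of cap and tape; not to be touched. Origin: centre of its underside
- spare_cap: loose blue screw cap lying on the table before the rack, 52 mm across, 28 mm high; not to be touched. Origin: centre of its underside
- specimen_pot: lidded clear plastic specimen pot on the table beyond the rack, 60 mm across and 70 mm high; not to be touched. Origin: centre of its underside
- staining_jar: square glass staining jar with a knobbed lid on the table beyond the rack, 56 mm wide and 108 mm high; not to be touched. Origin: centre of its underside
Mind the look-alikes: they are no part of the job. What is shaped like the bottle but green is not meant.

How it is judged:
By the outcome, as a careful person would: the job done as asked, in the order asked, and still so for the second after the job is handed in, with the robot touching nothing.
It also fails if it takes over 67 s, if anything falls off the work surface, if the arm or the gripper's body presses on something with over 40 N, if the wrist force passes 120 N, or if a joint passes its speed limit or range.

## Robot

A 6-joint arm with a two-finger parallel gripper is mounted at the origin on the work surface. World frame = base frame: x ahead of the robot, y to its left, z up, the work surface at z = 0. Lengths are in m, angles in rad, forces in N, time in s.
With the tool pointing down it reaches from about 0.275 to 0.975 m from the base axis. Payload 8.4 kg.
Tool frame: the origin (TCP) lies midway between the tips of the shut fingers; the grasp point (between the pads) lies 19 mm behind it; z points along the fingers, y is the line along which they close (so a half turn about z gives the same grasp; the last joint's range is limited). The gripper opens to 92 mm and grips with 3 to 60 N. Pads are 20 mm wide; open, the fingers measure 128 mm over their backs; the gripper's body (75 mm by 189 mm) begins 69 mm behind the grasp point.
Start: joints at [-1.114, 0.353, 1.633, -0, 1.155, -0.002], TCP at [0.277, -0.56, 0.215] pointing down, gripper open.
Joint ranges: [-2.63, 2.63], [-0.92, 2.1], [0.06, 2.66], [-1.3, 4.44], [0, 2.69], [-3.02, 3.02]. Speed limits (rad/s): [2.22, 2.22, 2.79, 3.14, 3.14, 3.14].

## Interface

Orientations are given as [roll, pitch, yaw] about the fixed x, y, z axes, in that order (R = Rz(yaw) Ry(pitch) Rx(roll)).
In Python, from bench import r, imaging gives the robot as it stands. The module is installed in compiled form; this text tells all that it offers.
- The arm moves only by the tool play_rows, never from a script. Its argument "steps" is a list of rows, each an object of numbers: "dx", "dy", "dz": the shift along the world's x, y, z in mm; "roll": the turn about the world's z in rad; "jaw": the closure, from 0 (fully open) to 1 (shut). A call has exactly 10 rows; each row is the pose to reach, as a shift and turn from the pose commanded when the call began; what a row does not reach only later rows make up. A row lasts 1/10 s, in which the tool goes at most 50 mm and 8.59 degrees, less where a joint would pass 70% of its speed; a pose out of reach is approached as far as the arm can. A call with a gripper value outside its range is refused whole. The fingers move at their own pace and stop on an object; "newtons" is the grip in N (left out, the last holds). Time passes only in rows, so rows that repeat a pose let the fingers close, or fill a call up. It gives the time, the measured TCP pose, the force, the opening and the grip force at its end, in the units of the state.
- r.sense(): the state, without advancing time (a new reading comes with each control period).
- imaging.grab_frame(name): name is "scene" or "side" or "wrist"; returns (picture, depth): 384x512x3 uint8, red, green, blue; 384x512 float32, m along the optical axis (not along the pixel's ray), 0 where there is no reading.
- imaging.camera_params(name): a dict with "camera_matrix" (3x3 intrinsics, pixels), "k1" (the pictures are not rectified: a ray, as slopes to the right and down, at radius r is drawn at 1 + k1 r^2 times it, then the intrinsics apply), "R" (3x3) and "t" (3): a world point X has camera coordinates R X + t. Camera axes: x right, y down, z forward; pixel columns grow to the right and rows downward; lengths in m; the calibration is good to about 2 mm. A picture is of the moment at which its call begins: read the wrist's pose just before it. camera_params takes no time and is no camera call; for the wrist camera it gives the pose at the moment of the call.
- r.job_done(): hands the job in; it is judged then, once.
The state is a dict: "time_s": time; "qpos": joint angles; "qvel": joint speeds; "tau": joint torques, N m; "tool_pos": TCP position; "eef_rot": TCP orientation; "wrist_force": force on the tool from outside, world axes, zero at the start; "torque": the same for the moment, N m; "gripper_width": opening from 0.0 (shut) to 1.0 (fully open); "gripper_force": force on a finger pad.
Only numpy, scipy, OpenCV 4.12 (cv2) and the standard library are available. Lean on these libraries where they do the work, as an engineer would, in place of code of your own. Each camera call takes 0.05 s, during which the arm holds its last target. There are 200 camera calls.

## Working session

There is one attempt and no reset: what is moved stays moved. The work goes in short steps, Python scripts to look and compute and a tool call to move; the robot and the scene stay as the last step left them, time stands still between calls to the robot, and variables do not carry over. Pictures are saved under pics/ and viewed, at most 10 in all, crops included, and the job is handed in when it is done.

Besides the shell and the picture viewer there is one more tool, called after "Emit:" as name([rows], argument=value, ...), one row to a line, values as JSON. play_rows: Moves the arm, as the interface text tells. Its arguments: {"type":"object","properties":{"steps":{"type":"array"},"newtons":{"type":"number"}},"required":["steps"]}

```bash
mkdir -p pics; cat > h.py <<'E'
import numpy as np, cv2
from bench import r, imaging
def grab(n):
    P=imaging.camera_params(n); im,d=imaging.grab_frame(n); return im,d,P
def world(u,v,P,z=None,depth=None):
    K=np.array(P["camera_matrix"]);k=P["k1"];R=np.array(P["R"]);t=np.array(P["t"])
    q=np.array([(u-K[0,2])/K[0,0],(v-K[1,2])/K[1,1]]);s=q.copy()
    for _ in range(20): s=q/(1+k*(s@s))
    ray=np.array([s[0],s[1],1.]);c=-R.T@t;w=R.T@ray
    return c+w*(depth if depth is not None else (z-c[2])/w[2])
E
python3 - <<'E'
from h import *
a,d,P=grab("scene");b,e,Q=grab("side")
np.savez("s0.npz",a=a,d=d,b=b,e=e)
cv2.imwrite("pics/scene0.png",a[:,:,::-1]);cv2.imwrite("pics/side0.png",b[:,:,::-1])
s=r.sense();print(s)
for n,im,dd,p in(("scene",a,d,P),("side",b,e,Q)):
    hsv=cv2.cvtColor(im,cv2.COLOR_RGB2HSV);m=cv2.inRange(hsv,(95,90,40),(130,255,255))
    N,L,S,C=cv2.connectedComponentsWithStats(m)
    for i in range(1,N):
        if S[i,4]>40:
            z=np.median(dd[(L==i)&(dd>0)]);print(n,S[i],C[i].round(),world(*C[i],p,depth=z).round(3))
E
```

```text
{'time_s': 0.1, 'qpos': array([-1.11439465e+00,  3.53571312e-01,  1.63405089e+00, -1.39749271e-06,
        1.15518808e+00, -2.37279314e-03]), 'qvel': array([-4.43781472e-04, -1.77696325e-03, -2.22999504e-03,  5.79433553e-04,
       -6.45435071e-05,  2.68594744e-04]), 'tau': array([-9.30504975e-04, -5.94904912e+01, -3.34931982e+01,  6.98697288e-02,
        1.84200407e-02, -3.02119588e-05]), 'tool_pos': array([ 0.27660286, -0.55997201,  0.21394729]), 'eef_rot': array([-3.14037502e+00, -1.61134930e-06,  4.58775036e-01]), 'wrist_force': array([-0.82757366,  0.21250491,  0.1307219 ]), 'torque': array([0.01517222, 0.00401834, 0.01287839]), 'gripper_force': 0.0, 'gripper_width': 0.9974996812622358}
scene [123   0  16  37 213] [130.  18.] [ 0.516 -0.588  0.148]
scene [259  85  21  18 247] [268.  95.] [ 0.437 -0.092  0.164]
scene [327 111  21  20 249] [335. 122.] [0.38  0.071 0.165]
scene [207 131  43  27 541] [228. 143.] [ 0.599 -0.043  0.169]
scene [278 167  21  22 350] [289. 177.] [0.495 0.047 0.025]
scene [251 175  24  25 316] [261. 188.] [0.609 0.076 0.136]
scene [317 202  26  27 334] [327. 216.] [0.564 0.227 0.167]
scene [160 228  27  27 354] [172. 243.] [0.831 0.07  0.167]
side [    0     0   295   158 37235] [154.  65.] [1.232 1.501 0.148]
side [303 146  22  17 239] [313. 156.] [0.807 0.05  0.161]
side [164 155  23  19 298] [176. 165.] [0.545 0.207 0.161]
side [227 185  25  22 349] [240. 197.] [0.588 0.057 0.133]
side [257 190  29  24 455] [272. 204.] [ 0.572 -0.041  0.168]
side [111 215  34  32 636] [129. 233.] [0.359 0.047 0.164]
side [ 194  248   55   40 1220] [222. 271.] [ 0.41  -0.105  0.162]
side [296 248  25   8 112] [308. 251.] [ 0.58  -0.119  0.11 ]
side [291 261  32  18 406] [306. 270.] [ 0.551 -0.137  0.099]
```

View pics/scene0.png

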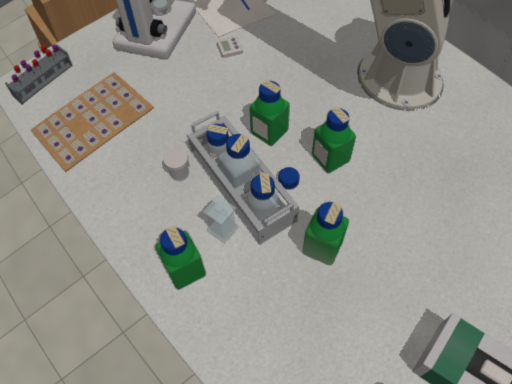

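View pics/side0.png

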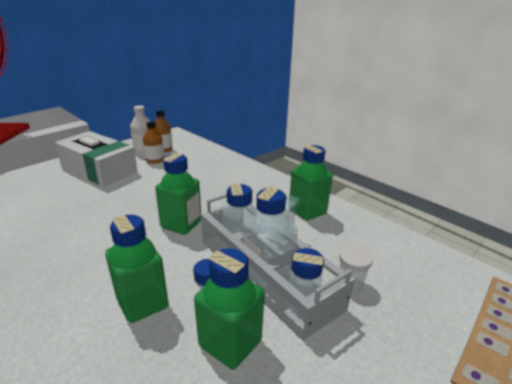

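The scene image shows the clear square bottle in the rack's middle well, with its cap at about (238,147) and in the side view at (272,200). The small round bottle's cap is at (217,135) and the round one's at (263,185). Green look-alikes stand around the rack. The rack's y-axis points at about 76° in the world. I'll go above the middle cap and look with the wrist camera.

Emit:
play_rows([
  {"dz": 40,"dx": 10,"dy": 20,"roll": 0.1},
  {"dz": 80,"dx": 30,"dy": 60,"roll": 0.2},
  {"dz": 85,"dx": 57,"dy": 100,"roll": 0.3},
  {"dz": 85,"dx": 85,"dy": 140,"roll": 0.4},
  {"dz": 85,"dx": 110,"dy": 180,"roll": 0.5},
  {"dz": 85,"dx": 135,"dy": 220,"roll": 0.6},
  {"dz": 85,"dx": 158,"dy": 260,"roll": 0.7},
  {"dz": 85,"dx": 180,"dy": 300,"roll": 0.8},
  {"dz": 85,"dx": 203,"dy": 340,"roll": 0.87},
  {"dz": 85,"dx": 225,"dy": 380,"roll": 0.87},
], newtons=60)

```text
invalid input at $.steps[0]: expected keys dx, dy, dz, roll, jaw
```

Emit:
play_rows([
  {"dx": 20,"dy": 35},
  {"dx": 42,"dy": 70},
  {"dx": 60,"dy": 105},
  {"dx": 80,"dy": 137},
  {"dx": 80,"dy": 137},
  {"dx": 80,"dy": 137},
  {"dx": 80,"dy": 137},
  {"dx": 80,"dy": 137},
  {"dx": 80,"dy": 137},
  {"dx": 80,"dy": 137},
])

```text
invalid input at $.steps[0]: expected keys dx, dy, dz, roll, jaw
```

```bash
python3 - <<'E'
from h import *
s=r.sense();print(s["qpos"].round(3),s["tool_pos"].round(4),s["eef_rot"].round(3),s["torque"])
a,d,P=grab("wrist");np.savez("w1.npz",a=a,d=d);cv2.imwrite("pics/w1.png",a[:,:,::-1])
hsv=cv2.cvtColor(a,cv2.COLOR_RGB2HSV);m=cv2.inRange(hsv,(95,90,40),(130,255,255))
m=cv2.morphologyEx(m,cv2.MORPH_CLOSE,np.ones((25,25)))
N,L,S,C=cv2.connectedComponentsWithStats(m)
for i in range(1,N):
    if S[i,4]>200:
        z=np.median(d[(L==i)&(d>0)]);print(S[i],C[i].round(),world(*C[i],P,depth=z).round(4),world(*C[i],P,z=.18).round(4))
# top plane points via depth
v,u=np.nonzero((d>0));
E
```

```text
[-1.114  0.354  1.634 -0.     1.155 -0.002] [ 0.2766 -0.56    0.2139] [-3.14  -0.     0.459] [0.01517222 0.00401834 0.01287839]
[181 252  49  38 314] [204. 271.] [ 0.1284 -0.5582  0.0123] [ 0.2226 -0.5454  0.18  ]
```

View pics/w1.png

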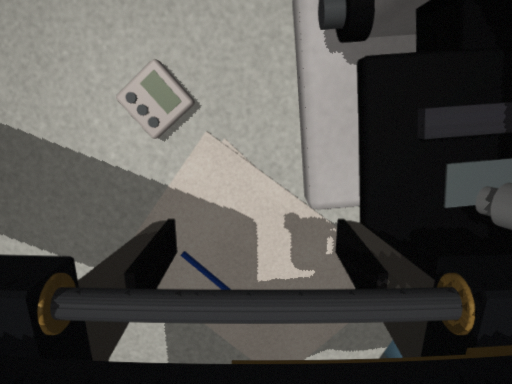

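The wrist view works: fingers are at the bottom and the microscope is at right, so I'll lift and move +y before +x. All five keys are required in each row.

Emit:
play_rows([
  {"dx": 0,"dy": 10,"dz": 40,"roll": 0,"jaw": 0},
  {"dx": 0,"dy": 40,"dz": 80,"roll": 0,"jaw": 0},
  {"dx": 0,"dy": 85,"dz": 85,"roll": 0.1,"jaw": 0},
  {"dx": 10,"dy": 130,"dz": 85,"roll": 0.2,"jaw": 0},
  {"dx": 30,"dy": 172,"dz": 85,"roll": 0.3,"jaw": 0},
  {"dx": 60,"dy": 210,"dz": 85,"roll": 0.4,"jaw": 0},
  {"dx": 90,"dy": 250,"dz": 85,"roll": 0.5,"jaw": 0},
  {"dx": 115,"dy": 290,"dz": 85,"roll": 0.6,"jaw": 0},
  {"dx": 140,"dy": 330,"dz": 85,"roll": 0.7,"jaw": 0},
  {"dx": 165,"dy": 370,"dz": 85,"roll": 0.8,"jaw": 0},
], newtons=60)

```text
time_s: 1.15
tool_pos: [0.4424, -0.1885, 0.2996]
eef_rot: [3.141, 0.0, 1.263]
wrist_force: [0.9, -0.7, -0.1]
gripper_width: 0.999
gripper_force: 0.0
```

Emit:
play_rows([
  {"dx": 30,"dy": 35,"dz": 0,"roll": 0.07,"jaw": 0},
  {"dx": 60,"dy": 70,"dz": 0,"roll": 0.07,"jaw": 0},
  {"dx": 90,"dy": 105,"dz": 0,"roll": 0.07,"jaw": 0},
  {"dx": 120,"dy": 135,"dz": 0,"roll": 0.07,"jaw": 0},
  {"dx": 140,"dy": 148,"dz": 0,"roll": 0.07,"jaw": 0},
  {"dx": 140,"dy": 148,"dz": 0,"roll": 0.07,"jaw": 0},
  {"dx": 140,"dy": 148,"dz": 0,"roll": 0.07,"jaw": 0},
  {"dx": 140,"dy": 148,"dz": 0,"roll": 0.07,"jaw": 0},
  {"dx": 140,"dy": 148,"dz": 0,"roll": 0.07,"jaw": 0},
  {"dx": 140,"dy": 148,"dz": 0,"roll": 0.07,"jaw": 0},
])

```text
time_s: 2.15
tool_pos: [0.5813, -0.0431, 0.2998]
eef_rot: [3.141, 0.0, 1.328]
wrist_force: [0.3, -0.2, 0.1]
gripper_width: 1.0
gripper_force: 0.0
```

```bash
cat > look.py <<'E'
from h import *
import sys
s=r.sense();print(s["time_s"],s["qpos"].round(3),s["tool_pos"].round(4),s["eef_rot"].round(3),s["torque"].round(3))
a,d,P=grab("wrist");np.savez(sys.argv[1]+".npz",a=a,d=d,**{k:np.array(v) for k,v in P.items()});cv2.imwrite(f"pics/{sys.argv[1]}.png",a[:,:,::-1])
hsv=cv2.cvtColor(a,cv2.COLOR_RGB2HSV);m=cv2.inRange(hsv,(95,90,40),(130,255,255))
m=cv2.morphologyEx(m,cv2.MORPH_CLOSE,np.ones((9,9)))
N,L,S,C=cv2.connectedComponentsWithStats(m)
for i in range(1,N):
    if S[i,4]>300:
        c=max(cv2.findContours((L==i).astype(np.uint8),0,1)[0],key=cv2.contourArea)
        (x,y),rad=cv2.minEnclosingCircle(c)
        z=np.median(d[(L==i)&(d>0)]);print(S[i],C[i].round(),(round(x),round(y),round(rad)),world(x,y,P,depth=z).round(4),world(x,y,P,z=.18).round(4))
E
python3 look.py w2
```

```text
2.15 [-0.077  0.217  1.626 -0.     1.298  0.167] [ 0.5813 -0.0431  0.2998] [3.141 0.    1.328] [ 0.006 -0.034 -0.013]
[460   0  15  34 335] [468.  15.] (470, 16, 17) [0.803  0.0611 0.1726] [0.798  0.0602 0.18  ]
[493   0  19  38 584] [502.  17.] (502, 18, 21) [0.8334 0.0534 0.1734] [0.8281 0.0528 0.18  ]
[231  36  41  56 965] [256.  68.] (247, 63, 28) [0.6005 0.0703 0.1415] [0.6002 0.0648 0.18  ]
[ 158   99   38   38 1090] [177. 117.] (177, 117, 19) [0.4916 0.0426 0.0287] [0.5278 0.0361 0.18  ]
[  0 106  39  52 991] [ 23. 130.] (12, 132, 28) [0.3665 0.0645 0.1731] [0.3718 0.0635 0.18  ]
[228 139  36  25 367] [244. 149.] (246, 152, 21) [ 0.5795 -0.0094  0.1778] [ 0.5796 -0.0091  0.18  ]
[236 145  46  49 880] [263. 178.] (256, 168, 27) [ 0.5848 -0.026   0.1754] [ 0.585  -0.0252  0.18  ]
[243 213  41  45 898] [265. 231.] (262, 235, 22) [ 0.5697 -0.1195  0.1092] [ 0.5751 -0.0916  0.18  ]
```

View pics/w2.png

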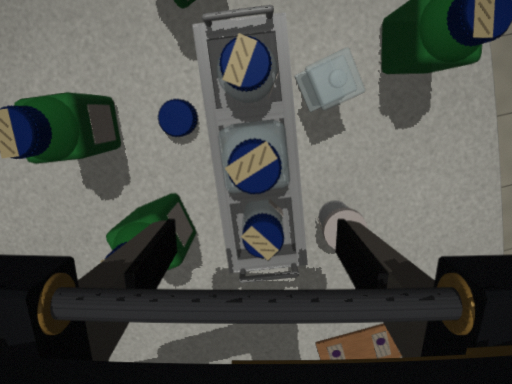

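The wrist view shows the square bottle's cap at about (254,166) with a 27 px radius, the round bottle's at (246,63) and the small one's at (263,236). Next I fit the top disc using depth.

```bash
python3 - <<'E'
from h import *
f=np.load("w2.npz");a,d=f["a"],f["d"];P={k:f[k] for k in("camera_matrix","k1","R","t")}
pts=[]
for v in range(120,215):
    for u in range(205,305):
        if d[v,u]>0: 
            p=world(u,v,P,depth=d[v,u])
            if .165<p[2]<.195: pts.append([u,v,*p])
pts=np.array(pts);print(len(pts),np.percentile(pts[:,4],[5,25,50,75,95]).round(4))
(c,rad)=cv2.minEnclosingCircle(pts[:,2:4].astype(np.float32));print(c,rad)
top=pts[pts[:,4]>np.median(pts[:,4])-.003]
(c,rad)=cv2.minEnclosingCircle(top[:,2:4].astype(np.float32));print(c,rad,top[:,2:4].mean(0),len(top),(top[:,2:4].max(0)+top[:,2:4].min(0))/2,np.ptp(top[:,2:4],axis=0))
hsv=cv2.cvtColor(a,cv2.COLOR_RGB2HSV)
t=np.array([p for p in top if hsv[int(p[1]),int(p[0]),1]<120])
dd=t[:,2:4]-np.median(t[:,2:4],0);w,V=np.linalg.eigh(dd.T@dd);print("tape deg",np.degrees(np.arctan2(V[1,1],V[0,1])))
E
```

```text
2285 [0.1753 0.1777 0.1784 0.1789 0.1797]
(0.5824762582778931, -0.025088950991630554) 0.02682204730808735
(0.5822562575340271, -0.024404605850577354) 0.026453500613570213 [ 0.58331516 -0.02475162] 2164 [ 0.58218561 -0.02565346] [0.05134581 0.04890576]
tape deg -161.35513091063999
```

Emit:
play_rows([
  {"dx": 1.5,"dy": 18.6,"dz": 0,"roll": 0.12,"jaw": 0},
  {"dx": 1.5,"dy": 18.6,"dz": -10,"roll": 0.24,"jaw": 0},
  {"dx": 1.5,"dy": 18.6,"dz": -35,"roll": 0.32,"jaw": 0},
  {"dx": 1.5,"dy": 18.6,"dz": -60,"roll": 0.32,"jaw": 0},
  {"dx": 1.5,"dy": 18.6,"dz": -85,"roll": 0.32,"jaw": 0},
  {"dx": 1.5,"dy": 18.6,"dz": -110,"roll": 0.32,"jaw": 0},
  {"dx": 1.5,"dy": 18.6,"dz": -130,"roll": 0.32,"jaw": 0},
  {"dx": 1.5,"dy": 18.6,"dz": -145,"roll": 0.32,"jaw": 0},
  {"dx": 1.5,"dy": 18.6,"dz": -150,"roll": 0.32,"jaw": 0},
  {"dx": 1.5,"dy": 18.6,"dz": -150,"roll": 0.32,"jaw": 0},
], newtons=50)

```text
time_s: 3.2
tool_pos: [0.5831, -0.0239, 0.1493]
eef_rot: [-3.141, -0.0, 1.649]
wrist_force: [-0.2, -0.3, -0.0]
gripper_width: 1.001
gripper_force: 0.0
```

```bash
python3 - <<'E'
from h import *
s=r.sense();print(s["time_s"],s["qpos"].round(3),s["tool_pos"].round(4),s["torque"].round(3),s["wrist_force"].round(2))
a,d,P=grab("wrist");b,e,Q=grab("side")
o=np.zeros((384,1024,3),np.uint8);o[:,:512]=a;o[:,512:]=cv2.resize(b[130:322,200:456],(512,384))
cv2.imwrite("pics/g1.png",cv2.resize(o,(800,300))[:,:,::-1])
E
```

```text
3.2 [-0.044  0.36   1.783  0.     0.999 -0.121] [ 0.5831 -0.0239  0.1493] [-0.007 -0.079  0.024] [-0.17 -0.28 -0.01]
```

View pics/g1.png

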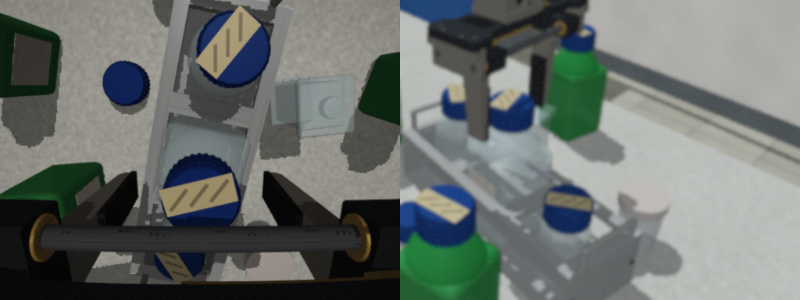

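The cap is centred between the fingers: in the left half its centre is at x≈200, with the fingers at 135 and 265. Closing now.

Emit:
play_rows([
  {"dx": 0,"dy": 0,"dz": 0,"roll": 0,"jaw": 0.3},
  {"dx": 0,"dy": 0,"dz": 0,"roll": 0,"jaw": 0.4},
  {"dx": 0,"dy": 0,"dz": 0,"roll": 0,"jaw": 0.6},
  {"dx": 0,"dy": 0,"dz": 0,"roll": 0,"jaw": 1},
  {"dx": 0,"dy": 0,"dz": 0,"roll": 0,"jaw": 1},
  {"dx": 0,"dy": 0,"dz": 0,"roll": 0,"jaw": 1},
  {"dx": 0,"dy": 0,"dz": 0,"roll": 0,"jaw": 1},
  {"dx": 0,"dy": 0,"dz": 0,"roll": 0,"jaw": 1},
  {"dx": 0,"dy": 0,"dz": 0,"roll": 0,"jaw": 1},
  {"dx": 0,"dy": 0,"dz": 0,"roll": 0,"jaw": 1},
])

```text
time_s: 4.3
tool_pos: [0.5835, -0.0238, 0.1497]
eef_rot: [3.141, 0.0, 1.649]
wrist_force: [0.9, -0.6, 0.7]
gripper_width: 0.555
gripper_force: 50.0
```

```bash
cat > st.py <<'E'
from h import *
s=r.sense();print(s["time_s"],"j6",s["qpos"][5].round(3),s["tool_pos"].round(4),"yaw",s["eef_rot"][2].round(3),"T",s["torque"].round(3),"F",s["wrist_force"].round(2),"w",round(s["gripper_width"]*92,1),s["gripper_force"])
E
python3 st.py
```

```text
4.3 j6 -0.121 [ 0.5835 -0.0238  0.1497] yaw 1.649 T [-0.037 -0.339 -0.004] F [ 0.87 -0.6   0.73] w 51.1 50.00032961368561
```

Emit:
play_rows([
  {"dx": 0,"dy": 0,"dz": -0.03,"roll": -0.05,"jaw": 1},
  {"dx": 0,"dy": 0,"dz": -0.06,"roll": -0.1,"jaw": 1},
  {"dx": 0,"dy": 0,"dz": -0.1,"roll": -0.15,"jaw": 1},
  {"dx": 0,"dy": 0,"dz": -0.13,"roll": -0.2,"jaw": 1},
  {"dx": 0,"dy": 0,"dz": -0.16,"roll": -0.25,"jaw": 1},
  {"dx": 0,"dy": 0,"dz": -0.19,"roll": -0.3,"jaw": 1},
  {"dx": 0,"dy": 0,"dz": -0.22,"roll": -0.35,"jaw": 1},
  {"dx": 0,"dy": 0,"dz": -0.25,"roll": -0.4,"jaw": 1},
  {"dx": 0,"dy": 0,"dz": -0.29,"roll": -0.45,"jaw": 1},
  {"dx": 0,"dy": 0,"dz": -0.32,"roll": -0.5,"jaw": 1},
])

```text
time_s: 5.3
tool_pos: [0.5838, -0.024, 0.1494]
eef_rot: [3.14, -0.0, 1.147]
wrist_force: [2.2, -1.5, -1.5]
gripper_width: 0.556
gripper_force: 50.0
```

```bash
python3 st.py
```

```text
5.3 j6 0.381 [ 0.5838 -0.024   0.1494] yaw 1.147 T [-0.224 -0.525  0.08 ] F [ 2.16 -1.5  -1.46] w 51.1 49.99887943267822
```

Emit:
play_rows([
  {"dx": 0,"dy": 0,"dz": -0.03,"roll": -0.04,"jaw": 1},
  {"dx": 0,"dy": 0,"dz": -0.05,"roll": -0.08,"jaw": 1},
  {"dx": 0,"dy": 0,"dz": -0.08,"roll": -0.12,"jaw": 1},
  {"dx": 0,"dy": 0,"dz": -0.1,"roll": -0.16,"jaw": 1},
  {"dx": 0,"dy": 0,"dz": -0.13,"roll": -0.2,"jaw": 1},
  {"dx": 0,"dy": 0,"dz": -0.15,"roll": -0.24,"jaw": 1},
  {"dx": 0,"dy": 0,"dz": -0.18,"roll": -0.28,"jaw": 1},
  {"dx": 0,"dy": 0,"dz": -0.2,"roll": -0.32,"jaw": 1},
  {"dx": 0,"dy": 0,"dz": -0.2,"roll": -0.32,"jaw": 1},
  {"dx": 0,"dy": 0,"dz": -0.2,"roll": -0.32,"jaw": 1},
])

```text
time_s: 6.3
tool_pos: [0.5838, -0.024, 0.1493]
eef_rot: [3.141, -0.0, 0.83]
wrist_force: [3.3, -1.2, 0.7]
gripper_width: 0.556
gripper_force: 50.0
```

```bash
python3 st.py
```

```text
6.3 j6 0.698 [ 0.5838 -0.024   0.1493] yaw 0.83 T [-0.253 -0.643  0.122] F [ 3.34 -1.25  0.72] w 51.2 50.00048518180847
```

Emit:
play_rows([
  {"dx": 0,"dy": 0,"dz": -0.02,"roll": -0.03,"jaw": 1},
  {"dx": 0,"dy": 0,"dz": -0.04,"roll": -0.06,"jaw": 1},
  {"dx": 0,"dy": 0,"dz": -0.06,"roll": -0.09,"jaw": 1},
  {"dx": 0,"dy": 0,"dz": -0.08,"roll": -0.12,"jaw": 1},
  {"dx": 0,"dy": 0,"dz": -0.1,"roll": -0.15,"jaw": 1},
  {"dx": 0,"dy": 0,"dz": -0.11,"roll": -0.18,"jaw": 1},
  {"dx": 0,"dy": 0,"dz": -0.11,"roll": -0.18,"jaw": 1},
  {"dx": 0,"dy": 0,"dz": -0.11,"roll": -0.18,"jaw": 1},
  {"dx": 0,"dy": 0,"dz": -0.11,"roll": -0.18,"jaw": 1},
  {"dx": 0,"dy": 0,"dz": -0.11,"roll": -0.18,"jaw": 1},
])

```text
time_s: 7.3
tool_pos: [0.5835, -0.0238, 0.1491]
eef_rot: [3.141, -0.0, 0.649]
wrist_force: [3.7, -3.1, 3.9]
gripper_width: 0.555
gripper_force: 50.0
```

```bash
python3 st.py
```

```text
7.3 j6 0.879 [ 0.5835 -0.0238  0.1491] yaw 0.649 T [-0.623 -0.894  0.046] F [ 3.69 -3.11  3.92] w 51.1 50.00165820121765
```

Emit:
play_rows([
  {"dx": 0,"dy": 0,"dz": -0.02,"roll": -0.03,"jaw": 1},
  {"dx": 0,"dy": 0,"dz": -0.04,"roll": -0.06,"jaw": 1},
  {"dx": 0,"dy": 0,"dz": -0.06,"roll": -0.09,"jaw": 1},
  {"dx": 0,"dy": 0,"dz": -0.08,"roll": -0.12,"jaw": 1},
  {"dx": 0,"dy": 0,"dz": -0.1,"roll": -0.15,"jaw": 1},
  {"dx": 0,"dy": 0,"dz": -0.11,"roll": -0.18,"jaw": 1},
  {"dx": 0,"dy": 0,"dz": -0.11,"roll": -0.18,"jaw": 1},
  {"dx": 0,"dy": 0,"dz": -0.11,"roll": -0.18,"jaw": 1},
  {"dx": 0,"dy": 0,"dz": -0.11,"roll": -0.18,"jaw": 1},
  {"dx": 0,"dy": 0,"dz": -0.11,"roll": -0.18,"jaw": 1},
])

```text
time_s: 8.3
tool_pos: [0.5835, -0.0239, 0.149]
eef_rot: [3.141, -0.0, 0.468]
wrist_force: [4.3, -3.2, 4.9]
gripper_width: 0.559
gripper_force: 50.0
```

```bash
python3 st.py
```

```text
8.3 j6 1.06 [ 0.5835 -0.0239  0.149 ] yaw 0.468 T [-0.716 -0.892  0.049] F [ 4.34 -3.22  4.93] w 51.4 50.002005100250244
```

Emit:
play_rows([
  {"dx": 0,"dy": 0,"dz": -0.02,"roll": -0.03,"jaw": 1},
  {"dx": 0,"dy": 0,"dz": -0.04,"roll": -0.06,"jaw": 1},
  {"dx": 0,"dy": 0,"dz": -0.06,"roll": -0.09,"jaw": 1},
  {"dx": 0,"dy": 0,"dz": -0.08,"roll": -0.12,"jaw": 1},
  {"dx": 0,"dy": 0,"dz": -0.1,"roll": -0.15,"jaw": 1},
  {"dx": 0,"dy": 0,"dz": -0.11,"roll": -0.18,"jaw": 1},
  {"dx": 0,"dy": 0,"dz": -0.11,"roll": -0.18,"jaw": 1},
  {"dx": 0,"dy": 0,"dz": -0.11,"roll": -0.18,"jaw": 1},
  {"dx": 0,"dy": 0,"dz": -0.11,"roll": -0.18,"jaw": 1},
  {"dx": 0,"dy": 0,"dz": -0.11,"roll": -0.18,"jaw": 1},
])

```text
time_s: 9.3
tool_pos: [0.5835, -0.024, 0.149]
eef_rot: [3.141, -0.0, 0.288]
wrist_force: [4.6, -3.2, 6.0]
gripper_width: 0.556
gripper_force: 50.0
```

```bash
python3 st.py
```

```text
9.3 j6 1.24 [ 0.5835 -0.024   0.149 ] yaw 0.288 T [-0.767 -0.78   0.086] F [ 4.64 -3.18  5.99] w 51.2 50.00210702419281
```

```bash
cat > tape.py <<'E'
from h import *
import sys
a,d,P=grab("wrist");np.savez(sys.argv[1]+".npz",a=a,d=d,**{k:np.array(v) for k,v in P.items()})
hsv=cv2.cvtColor(a,cv2.COLOR_RGB2HSV);m=cv2.inRange(hsv,(12,40,120),(32,160,255))
m=cv2.morphologyEx(m,cv2.MORPH_CLOSE,np.ones((7,7)))
N,L,S,C=cv2.connectedComponentsWithStats(m)
for i in range(1,N):
    if S[i,4]>400:
        v,u=np.nonzero(L==i);z=np.median(d[v,u][d[v,u]>0]);p=np.array([world(x,y,P,depth=z)[:2] for x,y in zip(u,v)])
        w,V=np.linalg.eigh(np.cov(p.T));print(S[i],C[i].round(),world(*C[i],P,depth=z).round(4),"world deg",np.degrees(np.arctan2(V[1,1],V[0,1]))%180,np.sqrt(w)*1e3)
E
python3 tape.py t1;python3 - <<'E'
import cv2
g=cv2.imread("pics/g1.png")[:,:400];f=__import__("numpy").load("t1.npz")
cv2.imwrite("pics/t1.png",cv2.hconcat([g,cv2.resize(f["a"],(400,300))[:,:,::-1]]))
E
```

```text
[  56  126   77   82 2536] [ 94. 167.] [0.5939 0.0756 0.1433] world deg 61.09205452412047 [ 5.0116345 13.8995417]
```

View pics/t1.png

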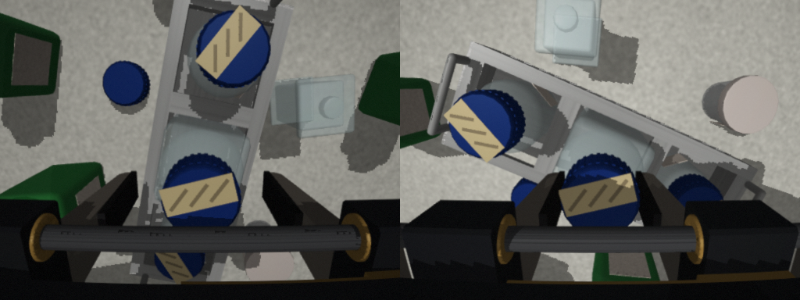

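The tape keeps the same angle relative to the fingers (left is before, right is now, centre about (600,195)), so the cap turns without slipping. Continuing.

Emit:
play_rows([
  {"dx": 0,"dy": 0,"dz": 0,"roll": -0.03,"jaw": 1},
  {"dx": 0,"dy": 0,"dz": 0,"roll": -0.06,"jaw": 1},
  {"dx": 0,"dy": 0,"dz": 0,"roll": -0.09,"jaw": 1},
  {"dx": 0,"dy": 0,"dz": 0,"roll": -0.12,"jaw": 1},
  {"dx": 0,"dy": 0,"dz": 0,"roll": -0.15,"jaw": 1},
  {"dx": 0,"dy": 0,"dz": 0,"roll": -0.18,"jaw": 1},
  {"dx": 0,"dy": 0,"dz": 0,"roll": -0.18,"jaw": 1},
  {"dx": 0,"dy": 0,"dz": 0,"roll": -0.18,"jaw": 1},
  {"dx": 0,"dy": 0,"dz": 0,"roll": -0.18,"jaw": 1},
  {"dx": 0,"dy": 0,"dz": 0,"roll": -0.18,"jaw": 1},
])

```text
time_s: 10.35
tool_pos: [0.5835, -0.024, 0.1489]
eef_rot: [3.141, -0.0, 0.108]
wrist_force: [3.3, -3.8, 6.0]
gripper_width: 0.554
gripper_force: 50.0
```

```bash
python3 st.py
```

```text
10.35 j6 1.42 [ 0.5835 -0.024   0.1489] yaw 0.108 T [-0.901 -0.834  0.095] F [ 3.29 -3.76  5.96] w 51.0 50.00215709209442
```

Emit:
play_rows([
  {"dx": 0,"dy": 0,"dz": -0.02,"roll": -0.03,"jaw": 1},
  {"dx": 0,"dy": 0,"dz": -0.04,"roll": -0.06,"jaw": 1},
  {"dx": 0,"dy": 0,"dz": -0.06,"roll": -0.09,"jaw": 1},
  {"dx": 0,"dy": 0,"dz": -0.08,"roll": -0.12,"jaw": 1},
  {"dx": 0,"dy": 0,"dz": -0.1,"roll": -0.15,"jaw": 1},
  {"dx": 0,"dy": 0,"dz": -0.11,"roll": -0.18,"jaw": 1},
  {"dx": 0,"dy": 0,"dz": -0.11,"roll": -0.18,"jaw": 1},
  {"dx": 0,"dy": 0,"dz": -0.11,"roll": -0.18,"jaw": 1},
  {"dx": 0,"dy": 0,"dz": -0.11,"roll": -0.18,"jaw": 1},
  {"dx": 0,"dy": 0,"dz": -0.11,"roll": -0.18,"jaw": 1},
])

```text
time_s: 11.35
tool_pos: [0.5835, -0.0241, 0.1489]
eef_rot: [3.141, -0.0, -0.072]
wrist_force: [3.4, -3.8, 6.2]
gripper_width: 0.558
gripper_force: 50.0
```

```bash
python3 st.py
```

```text
11.35 j6 1.6 [ 0.5835 -0.0241  0.1489] yaw -0.072 T [-0.842 -0.821  0.069] F [ 3.38 -3.78  6.2 ] w 51.4 50.00220537185669
```

Emit:
play_rows([
  {"dx": 0,"dy": 0,"dz": -0.02,"roll": -0.03,"jaw": 1},
  {"dx": 0,"dy": 0,"dz": -0.04,"roll": -0.06,"jaw": 1},
  {"dx": 0,"dy": 0,"dz": -0.06,"roll": -0.09,"jaw": 1},
  {"dx": 0,"dy": 0,"dz": -0.08,"roll": -0.12,"jaw": 1},
  {"dx": 0,"dy": 0,"dz": -0.1,"roll": -0.15,"jaw": 1},
  {"dx": 0,"dy": 0,"dz": -0.11,"roll": -0.18,"jaw": 1},
  {"dx": 0,"dy": 0,"dz": -0.11,"roll": -0.18,"jaw": 1},
  {"dx": 0,"dy": 0,"dz": -0.11,"roll": -0.18,"jaw": 1},
  {"dx": 0,"dy": 0,"dz": -0.11,"roll": -0.18,"jaw": 1},
  {"dx": 0,"dy": 0,"dz": -0.11,"roll": -0.18,"jaw": 1},
])

```text
time_s: 12.35
tool_pos: [0.5835, -0.0241, 0.1488]
eef_rot: [3.141, -0.0, -0.252]
wrist_force: [3.7, -3.8, 5.8]
gripper_width: 0.558
gripper_force: 50.0
```

```bash
python3 st.py
```

```text
12.35 j6 1.78 [ 0.5835 -0.0241  0.1488] yaw -0.252 T [-0.945 -0.746  0.097] F [ 3.73 -3.76  5.83] w 51.3 50.00223219394684
```

Emit:
play_rows([
  {"dx": 0,"dy": 0,"dz": -0.02,"roll": -0.03,"jaw": 1},
  {"dx": 0,"dy": 0,"dz": -0.04,"roll": -0.06,"jaw": 1},
  {"dx": 0,"dy": 0,"dz": -0.06,"roll": -0.09,"jaw": 1},
  {"dx": 0,"dy": 0,"dz": -0.08,"roll": -0.12,"jaw": 1},
  {"dx": 0,"dy": 0,"dz": -0.1,"roll": -0.15,"jaw": 1},
  {"dx": 0,"dy": 0,"dz": -0.11,"roll": -0.18,"jaw": 1},
  {"dx": 0,"dy": 0,"dz": -0.11,"roll": -0.18,"jaw": 1},
  {"dx": 0,"dy": 0,"dz": -0.11,"roll": -0.18,"jaw": 1},
  {"dx": 0,"dy": 0,"dz": -0.11,"roll": -0.18,"jaw": 1},
  {"dx": 0,"dy": 0,"dz": -0.11,"roll": -0.18,"jaw": 1},
])

```text
time_s: 13.35
tool_pos: [0.5835, -0.0242, 0.1487]
eef_rot: [3.141, -0.001, -0.432]
wrist_force: [3.8, -5.2, 6.5]
gripper_width: 0.559
gripper_force: 50.0
```

```bash
python3 st.py
```

```text
13.35 j6 1.96 [ 0.5835 -0.0242  0.1487] yaw -0.432 T [-0.942 -0.751  0.113] F [ 3.79 -5.23  6.54] w 51.4 50.00239670276642
```

Emit:
play_rows([
  {"dx": 0,"dy": 0,"dz": -0.02,"roll": -0.03,"jaw": 1},
  {"dx": 0,"dy": 0,"dz": -0.04,"roll": -0.06,"jaw": 1},
  {"dx": 0,"dy": 0,"dz": -0.06,"roll": -0.09,"jaw": 1},
  {"dx": 0,"dy": 0,"dz": -0.08,"roll": -0.12,"jaw": 1},
  {"dx": 0,"dy": 0,"dz": -0.1,"roll": -0.15,"jaw": 1},
  {"dx": 0,"dy": 0,"dz": -0.11,"roll": -0.18,"jaw": 1},
  {"dx": 0,"dy": 0,"dz": -0.11,"roll": -0.18,"jaw": 1},
  {"dx": 0,"dy": 0,"dz": -0.11,"roll": -0.18,"jaw": 1},
  {"dx": 0,"dy": 0,"dz": -0.11,"roll": -0.18,"jaw": 1},
  {"dx": 0,"dy": 0,"dz": -0.11,"roll": -0.18,"jaw": 1},
])

```text
time_s: 14.35
tool_pos: [0.5838, -0.0246, 0.1486]
eef_rot: [3.141, -0.002, -0.611]
wrist_force: [4.7, -6.1, 5.1]
gripper_width: 0.558
gripper_force: 50.0
```

```bash
python3 st.py
```

```text
14.35 j6 2.139 [ 0.5838 -0.0246  0.1486] yaw -0.611 T [-1.272 -0.883  0.529] F [ 4.68 -6.11  5.15] w 51.4 50.00199615955353
```

The torque is climbing (0.53 N m), so a small extra turn should bring it to about 0.7.

Emit:
play_rows([
  {"dx": 0,"dy": 0,"dz": 0,"roll": -0.01,"jaw": 1},
  {"dx": 0,"dy": 0,"dz": -0.01,"roll": -0.02,"jaw": 1},
  {"dx": 0,"dy": 0,"dz": -0.02,"roll": -0.03,"jaw": 1},
  {"dx": 0,"dy": 0,"dz": -0.03,"roll": -0.04,"jaw": 1},
  {"dx": 0,"dy": 0,"dz": -0.03,"roll": -0.05,"jaw": 1},
  {"dx": 0,"dy": 0,"dz": -0.04,"roll": -0.06,"jaw": 1},
  {"dx": 0,"dy": 0,"dz": -0.04,"roll": -0.06,"jaw": 1},
  {"dx": 0,"dy": 0,"dz": -0.04,"roll": -0.06,"jaw": 1},
  {"dx": 0,"dy": 0,"dz": -0.04,"roll": -0.06,"jaw": 1},
  {"dx": 0,"dy": 0,"dz": -0.04,"roll": -0.06,"jaw": 1},
])

```text
time_s: 15.35
tool_pos: [0.5839, -0.0248, 0.1486]
eef_rot: [3.141, -0.002, -0.671]
wrist_force: [4.8, -7.5, 5.8]
gripper_width: 0.553
gripper_force: 50.0
```

```bash
python3 st.py; python3 tape.py t2; python3 st.py
```

```text
15.35 j6 2.199 [ 0.5839 -0.0248  0.1486] yaw -0.671 T [-1.401 -0.941  0.717] F [ 4.78 -7.47  5.82] w 50.9 50.00188887119293
15.4 j6 2.199 [ 0.5838 -0.0248  0.1486] yaw -0.671 T [-1.411 -0.893  0.712] F [ 5.81 -6.99  5.27] w 51.7 50.001869201660156
```

Snug at 0.71 N m, and the slope puts the liner contact at yaw ≈ -0.466. Next I back off about half a turn: 3.32 rad of tool turn, including liner recovery and bottle slack.

Emit:
play_rows([
  {"dx": 0,"dy": 0,"dz": 0.07,"roll": 0.12,"jaw": 1},
  {"dx": 0,"dy": 0,"dz": 0.15,"roll": 0.24,"jaw": 1},
  {"dx": 0,"dy": 0,"dz": 0.22,"roll": 0.36,"jaw": 1},
  {"dx": 0,"dy": 0,"dz": 0.3,"roll": 0.48,"jaw": 1},
  {"dx": 0,"dy": 0,"dz": 0.37,"roll": 0.6,"jaw": 1},
  {"dx": 0,"dy": 0,"dz": 0.45,"roll": 0.72,"jaw": 1},
  {"dx": 0,"dy": 0,"dz": 0.52,"roll": 0.84,"jaw": 1},
  {"dx": 0,"dy": 0,"dz": 0.6,"roll": 0.96,"jaw": 1},
  {"dx": 0,"dy": 0,"dz": 0.67,"roll": 1.08,"jaw": 1},
  {"dx": 0,"dy": 0,"dz": 0.75,"roll": 1.2,"jaw": 1},
])

```text
time_s: 16.4
tool_pos: [0.5835, -0.0232, 0.1492]
eef_rot: [-3.141, -0.001, 0.532]
wrist_force: [4.1, -0.4, 5.3]
gripper_width: 0.561
gripper_force: 50.0
```

```bash
python3 st.py
```

```text
16.4 j6 0.995 [ 0.5835 -0.0232  0.1492] yaw 0.532 T [ 0.025 -0.862 -0.099] F [ 4.07 -0.4   5.29] w 51.6 49.99890089035034
```

Emit:
play_rows([
  {"dx": 0,"dy": 0,"dz": 0.07,"roll": 0.12,"jaw": 1},
  {"dx": 0,"dy": 0,"dz": 0.15,"roll": 0.24,"jaw": 1},
  {"dx": 0,"dy": 0,"dz": 0.22,"roll": 0.36,"jaw": 1},
  {"dx": 0,"dy": 0,"dz": 0.3,"roll": 0.48,"jaw": 1},
  {"dx": 0,"dy": 0,"dz": 0.37,"roll": 0.6,"jaw": 1},
  {"dx": 0,"dy": 0,"dz": 0.45,"roll": 0.72,"jaw": 1},
  {"dx": 0,"dy": 0,"dz": 0.52,"roll": 0.84,"jaw": 1},
  {"dx": 0,"dy": 0,"dz": 0.6,"roll": 0.96,"jaw": 1},
  {"dx": 0,"dy": 0,"dz": 0.67,"roll": 1.08,"jaw": 1},
  {"dx": 0,"dy": 0,"dz": 0.75,"roll": 1.2,"jaw": 1},
])

```text
time_s: 17.4
tool_pos: [0.5827, -0.023, 0.1497]
eef_rot: [-3.141, -0.002, 1.732]
wrist_force: [2.2, 0.4, 5.9]
gripper_width: 0.558
gripper_force: 50.0
```

Emit:
play_rows([
  {"dx": 0,"dy": 0,"dz": 0.07,"roll": 0.12,"jaw": 1},
  {"dx": 0,"dy": 0,"dz": 0.15,"roll": 0.24,"jaw": 1},
  {"dx": 0,"dy": 0,"dz": 0.22,"roll": 0.36,"jaw": 1},
  {"dx": 0,"dy": 0,"dz": 0.3,"roll": 0.48,"jaw": 1},
  {"dx": 0,"dy": 0,"dz": 0.37,"roll": 0.6,"jaw": 1},
  {"dx": 0,"dy": 0,"dz": 0.45,"roll": 0.72,"jaw": 1},
  {"dx": 0,"dy": 0,"dz": 0.5,"roll": 0.84,"jaw": 1},
  {"dx": 0,"dy": 0,"dz": 0.55,"roll": 0.92,"jaw": 1},
  {"dx": 0,"dy": 0,"dz": 0.55,"roll": 0.92,"jaw": 1},
  {"dx": 0,"dy": 0,"dz": 0.55,"roll": 0.92,"jaw": 1},
])

```text
time_s: 18.4
tool_pos: [0.5818, -0.0233, 0.1499]
eef_rot: [-3.141, -0.003, 2.647]
wrist_force: [-0.1, -0.6, 6.2]
gripper_width: 0.557
gripper_force: 50.0
```

```bash
python3 st.py; python3 tape.py t3; python3 - <<'E'
import numpy as np,cv2
f=np.load("t2.npz")["a"];g=np.load("t3.npz")["a"]
cv2.imwrite("pics/t3.png",cv2.resize(cv2.hconcat([f,g]),(800,300))[:,:,::-1])
E
```

```text
18.4 j6 -1.12 [ 0.5818 -0.0233  0.1499] yaw 2.647 T [-0.135 -0.132 -0.033] F [-0.14 -0.63  6.17] w 51.2 50.002262592315674
[ 376  150   82   42 2481] [416. 171.] [0.5931 0.0749 0.1434] world deg 56.830810262385846 [ 5.25841468 13.14119006]
```

View pics/t3.png

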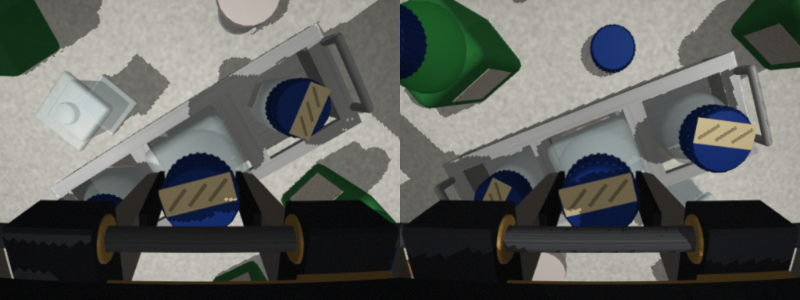

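The cap hasn't slipped in the grip: the tape sits the same way between the fingers in both halves. Releasing with a partial opening, then lifting.

Emit:
play_rows([
  {"dx": 0,"dy": 0,"dz": 0,"roll": 0,"jaw": 0.4},
  {"dx": 0,"dy": 0,"dz": 0,"roll": 0,"jaw": 0.35},
  {"dx": 0,"dy": 0,"dz": 0,"roll": 0,"jaw": 0.3},
  {"dx": 0,"dy": 0,"dz": 0,"roll": 0,"jaw": 0.25},
  {"dx": 0,"dy": 0,"dz": 0,"roll": 0,"jaw": 0.2},
  {"dx": 0,"dy": 0,"dz": 0,"roll": 0,"jaw": 0.2},
  {"dx": 0,"dy": 0,"dz": 0,"roll": 0,"jaw": 0.2},
  {"dx": 0,"dy": 0,"dz": 0,"roll": 0,"jaw": 0.2},
  {"dx": 0,"dy": 0,"dz": 3,"roll": 0,"jaw": 0.2},
  {"dx": 0,"dy": 0,"dz": 10,"roll": 0,"jaw": 0.2},
])

```text
time_s: 19.45
tool_pos: [0.5829, -0.0237, 0.1602]
eef_rot: [-3.141, -0.001, 2.649]
wrist_force: [-0.0, 0.4, 0.4]
gripper_width: 0.803
gripper_force: 0.0
```

Emit:
play_rows([
  {"dx": 0,"dy": 0,"dz": 15,"roll": 0,"jaw": 0.2},
  {"dx": 0,"dy": 0,"dz": 35,"roll": 0,"jaw": 0.2},
  {"dx": 0,"dy": 0,"dz": 60,"roll": 0,"jaw": 0.2},
  {"dx": 0,"dy": 0,"dz": 85,"roll": 0,"jaw": 0.2},
  {"dx": 0,"dy": 0,"dz": 110,"roll": -0.14,"jaw": 0.2},
  {"dx": 0,"dy": 0,"dz": 130,"roll": -0.28,"jaw": 0.2},
  {"dx": 0,"dy": -9,"dz": 140,"roll": -0.42,"jaw": 0.2},
  {"dx": 0,"dy": -19,"dz": 140,"roll": -0.56,"jaw": 0.2},
  {"dx": 0,"dy": -19,"dz": 140,"roll": -0.7,"jaw": 0.2},
  {"dx": 0,"dy": -19,"dz": 140,"roll": -0.84,"jaw": 0.2},
])

```text
time_s: 20.45
tool_pos: [0.5834, -0.0431, 0.302]
eef_rot: [3.14, 0.001, 1.803]
wrist_force: [0.6, 0.5, 0.7]
gripper_width: 0.801
gripper_force: 0.0
```

Emit:
play_rows([
  {"dx": 0,"dy": 0,"dz": 0,"roll": -0.14,"jaw": 0.2},
  {"dx": 0,"dy": 0,"dz": 0,"roll": -0.28,"jaw": 0.2},
  {"dx": 0,"dy": 0,"dz": 0,"roll": -0.42,"jaw": 0.2},
  {"dx": 0,"dy": 0,"dz": 0,"roll": -0.48,"jaw": 0.2},
  {"dx": 0,"dy": 0,"dz": 0,"roll": -0.48,"jaw": 0.2},
  {"dx": 0,"dy": 0,"dz": 0,"roll": -0.48,"jaw": 0.2},
  {"dx": 0,"dy": 0,"dz": 0,"roll": -0.48,"jaw": 0.2},
  {"dx": 0,"dy": 0,"dz": 0,"roll": -0.48,"jaw": 0.2},
  {"dx": 0,"dy": 0,"dz": 0,"roll": -0.48,"jaw": 0.2},
  {"dx": 0,"dy": 0,"dz": 0,"roll": -0.48,"jaw": 0.2},
])

```text
time_s: 21.45
tool_pos: [0.5833, -0.0428, 0.3003]
eef_rot: [-3.141, 0.0, 1.329]
wrist_force: [-0.4, 0.5, 0.4]
gripper_width: 0.801
gripper_force: 0.0
```

```bash
python3 st.py; python3 tape.py t4; python3 - <<'E'
import numpy as np,cv2
f=np.load("w2.npz")["a"];g=np.load("t4.npz")["a"]
cv2.imwrite("pics/t4.png",cv2.resize(cv2.hconcat([f,g]),(800,300))[:,:,::-1])
E
```

```text
21.45 j6 0.166 [ 0.5833 -0.0428  0.3003] yaw 1.329 T [-0.019 -0.066  0.033] F [-0.36  0.5   0.39] w 73.7 0.0
[472   0  20  38 698] [482.  19.] [0.8158 0.0577 0.1734] world deg 64.46236742545484 [ 5.06454176 10.20087753]
[221  34  34  53 929] [238.  60.] [0.5937 0.0757 0.1434] world deg 56.785095255616504 [ 5.36681874 13.59968458]
[  0 110  17  49 556] [  6. 137.] [0.3588 0.0617 0.1731] world deg 85.62304224443814 [ 3.99400537 12.70144062]
[235 143  21  49 981] [245. 167.] [ 0.5772 -0.0222  0.1795] world deg 75.62676266496557 [ 5.41921198 12.60465544]
[240 228  36  32 503] [258. 243.] [ 0.5642 -0.1283  0.1103] world deg 126.6585004376771 [ 4.9144736  12.39790597]
```

View pics/t4.png

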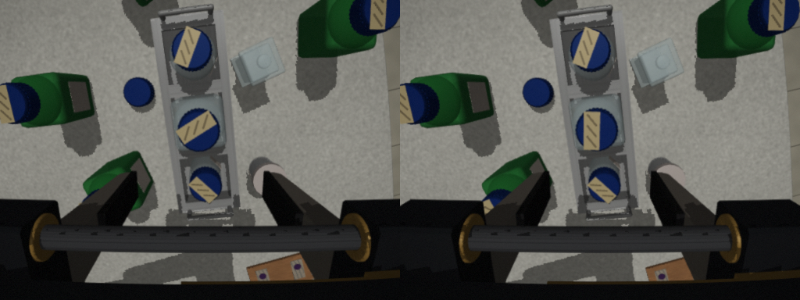

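The cap's tape went from 18.6° to 75.6°, a net 57° that matches the tool's net turn. The cap sits at z≈0.18, and the bottle and its neighbours are where they were. Handing in.

```bash
python3 -c "
from bench import r
print(r.job_done())"
```

```text
the job is handed in; nothing more can be done
None
```

The square bottle's cap was screwed home to snug (about 0.71 N m), backed off about half a turn (172–178° from where it met the liner, depending on the bottle's play in its well), and released; the bottle stands in its well, the other things were left alone, and the job was handed in at about 21.5 s.

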